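Roll-test the mixer rollers and reject the worn one

ROBOT

A 6-joint arm with a two-finger parallel gripper is mounted at the origin on the work surface. World frame = base frame: x ahead of the robot, y to its left, z up, the work surface at z = 0. Lengths are in m, angles in rad, forces in N, time in s.
With the tool pointing down it reaches from about 0.25 to 0.725 m from the base axis. Payload 4 kg.
Tool frame: the origin (TCP) lies between the finger pads; the fingertips stand 25 mm ahead of it and the grasp point (between the pads) lies 6 mm ahead of it; z points along the fingers, y is the line along which they close (so a half turn about z gives the same grasp; the last joint's range is limited). The gripper opens to 85 mm and grips with 20 to 120 N. Pads are 22 mm wide; open, the fingers measure 114 mm over their backs; the gripper's body (76 mm by 85 mm) begins 54 mm behind the grasp point. The pads swing forward as they close: fully open they stand 13 mm farther back than shut.
Start: joints at [-1.109, 0.241, 0.005, 1.335, 0, 1.571], TCP at [0.223, -0.448, 0.256] pointing down, gripper open.
Joint ranges: [-2.72, 2.72], [-1.05, 1.87], [-1.09, 1.28], [-1.99, 2.15], [-1.42, 1.44], [-3.14, 3.14]. Speed limits (rad/s): [2.79, 2.79, 3.14, 3.14, 3.14, 3.14].

INTERFACE

Orientations are given as a unit quaternion [x, y, z, w].
In Python, from workcell import bot gives the robot as it stands. The module is installed in compiled form; this text tells all that it offers.
- The arm moves only by the shell command python3 -m pendant 'ROWS'. ROWS is JSON, one flat list of numbers, 7 for each row, row after row: the shift along the tool's x, y, z normalised to -1 to 1, where 1 is 0.5 m, then the turn, a rotation vector about the tool's x, y, z normalised to -1 to 1, where 1 is 180 degrees, then the opening, from 0 (shut) to 1 (fully open). In form: [tx, ty, tz, ax, ay, az, fingers, tx, ty, tz, ax, ay, az, fingers, ...]. A call has exactly 10 rows; each row is the pose to reach, as a shift and turn from the pose commanded when the call began, along the tool's axes at that moment, turning the shorter way round; what a row does not reach only later rows make up. A row lasts 1/12 s, in which the tool goes at most 41.7 mm and 7.16 degrees, less where a joint would pass 70% of its speed; a pose out of reach is approached as far as the arm can. A call with a number of a shift or a turn outside -1 to 1 is refused whole. A call with a gripper value outside its range is refused whole. The fingers move at their own pace and stop on an object; the grip force is fixed at half the most. Time passes only in rows, so rows that repeat a pose let the fingers close, or fill a call up. It gives the time, the measured TCP pose, the force, the opening and the grip force at its end, in the units of the state.
- bot.get_obs(): the state, without advancing time (a new reading comes with each control period).
- bot.camera(name): name is "scene" or "top" or "wrist"; returns a dict with "pixels" (480x640x3 uint8, red, green, blue), "mtx" (3x3 intrinsics, pixels), "cam_to_world" (4x4, takes a point from camera to world coordinates); the wrist camera has in their place "hand_eye" (4x4, takes a point from camera to tool coordinates, whose origin is the TCP and whose axes are the flange's). Camera axes: x right, y up, looking along -z (the intrinsics and any distortion apply to the point x, -y, -z); pixel columns grow to the right and rows downward; lengths in m; the calibration is good to about 2 mm. A picture is of the moment at which its call begins: read the wrist's pose just before it. There is no depth.
- bot.job_done(): hands the job in; it is judged then, once.
The state is a dict: "clock": time; "joint_pos": joint angles; "joint_vel": joint speeds; "tau": joint torques, N m; "eef_pos": TCP position; "tool_rot": TCP orientation; "ft_force": force on the tool from outside, world axes, zero at the start; "ft_torque": the same for the moment, N m; "grip_width": finger opening in m; "grasp_force": force on a finger pad.
Only numpy, scipy, OpenCV 4.12 (cv2) and the standard library are available. Lean on these libraries where they do the work, as an engineer would, in place of code of your own. Each camera call takes 0.05 s, during which the arm holds its last target. There are 200 camera calls.

TASK

Roll each of the three drive rollers across the flat plate, from the start slot towards the finish groove, pushing gently on the bare shaft, and feel which one rocks on a worn flat instead of rolling smoothly. Leave the two smooth ones lying in the finish groove, rolled there and never lifted or squeezed in the gripper; pick up the rocking one after its roll, and set it down (do not drop it) in the red reject tray. Do not press hard on the plate and leave everything else where it is.

Things in the scene. Friction and masses are not known exactly. Their poses are not given: they have to be found in the camera images.
- plate: Flat grey metal test plate on the bench, 270 x 420 mm, 28 mm thick, grippy level top. Origin on the bench under the plate; +x is the rolling direction, from the start slot to the finish groove (away from the robot); y runs along the slots; the top is at z = 28 mm. It ends at x = -140 and +130 mm. Three lanes lie at y = -135, 0, +135 mm; which roller lies in which lane varies.
- start_slot (a point): Middle of the start slot, level with the plate's top, at plate x = -85 mm. The slot is 8 mm wide, 8 mm deep and runs the plate's full width. A roller sinks 0.5 mm into it, its axis 17.5 mm above the plate's top; a level push of about 2 to 6 N on the bare shaft rolls it out within 8 mm.
- finish_groove (a point): Middle of the finish groove, level with the plate's top, at plate x = +85 mm: 16 mm wide, 8 mm deep, full width; a roller sinks 1.9 mm into it. A sound roller needs less than 0.7 N on the flat plate between and drops into the groove. The worn one settles on its flat 80 to 105 mm from the start slot, stays there by itself and holds back a push of over 3.5 N.
- roller_a_center (a point): Roller: bare steel shaft 14 mm thick and 84 mm long between two black rubber tyres (36 mm diameter, 18 mm wide); 0.38 to 0.5 kg. Point: its centre, on the axis; y runs along the axis. Starts in the start slot. Push or grip it by the shaft: fingers on the tyres jam it. Exactly one of rollers a, b, c is worn: a flat 18 mm wide and 2.4 mm deep across both tyres, facing down and back, unseen at the start.
- roller_b_center (a point): Roller: bare steel shaft 14 mm thick and 84 mm long between two black rubber tyres (36 mm diameter, 18 mm wide); 0.38 to 0.5 kg. Point: its centre, on the axis; y runs along the axis. Starts in the start slot. Push or grip it by the shaft: fingers on the tyres jam it. Exactly one of rollers a, b, c is worn: a flat 18 mm wide and 2.4 mm deep across both tyres, facing down and back, unseen at the start.
- roller_c_center (a point): Roller: bare steel shaft 14 mm thick and 84 mm long between two black rubber tyres (36 mm diameter, 18 mm wide); 0.38 to 0.5 kg. Point: its centre, on the axis; y runs along the axis. Starts in the start slot. Push or grip it by the shaft: fingers on the tyres jam it. Exactly one of rollers a, b, c is worn: a flat 18 mm wide and 2.4 mm deep across both tyres, facing down and back, unseen at the start.
- reject_in (a point): Red open reject tray standing on the bench, 130 (x) x 160 (y) mm outside and 45 mm tall, walls 4 mm, floor 5 mm thick. The point is the centre of its inner floor; y runs along its longer side.
- bottle_a: Bystander, leave alone: amber glass reagent bottle, 76 mm across, 190 mm tall, yellow label. Origin at the centre of its underside.
- dish: Bystander, leave alone: closed glass petri dish, 90 mm across, 18 mm tall. Origin at the centre of its underside.
- jar: Bystander, leave alone: glass sample jar with a white cap, 68 mm across, 85 mm tall. Origin at the centre of its underside.
- bush: Bystander, leave alone: small brass bush, 22 mm across, 10 mm tall, standing on the plate's far border strip. Origin at the centre of its underside.
- driver: Bystander, leave alone: screwdriver about 150 mm long lying on the bench. Origin at the centre of its underside.
Not all that is in view belongs to the job. What is meant by the part that bears reject_in is not black, and is the larger of those in its own colour.

How it is judged:
By the outcome, as a careful person would: the job done as asked, in the order asked, and still so for the second after the job is handed in, with the robot touching nothing.
It also fails if it takes over 72 s, if anything falls off the work surface, if the arm or the gripper's body presses on something with over 40 N, if the wrist force passes 120 N, or if a joint passes its speed limit or range.

## Working session

There is one attempt and no reset: what is moved stays moved. The work goes in short steps, Python scripts to look and compute and a shell command to move; the robot and the scene stay as the last step left them, time stands still between calls to the robot, and variables do not carry over. Pictures are saved under pics/ and viewed, at most 10 in all, crops included, and the job is handed in when it is done.

```bash
mkdir -p pics; python3 - <<'E'
from workcell import bot
import cv2,numpy as np
o=bot.get_obs();print({k:np.round(v,3).tolist() for k,v in o.items()})
for n in("top","scene"):
    c=bot.camera(n);cv2.imwrite(f"pics/{n}0.png",c["pixels"][:,:,::-1]);print(n,c["mtx"].tolist(),np.round(c["cam_to_world"],4).tolist(),[k for k in c])
print(np.round(bot.camera("wrist")["hand_eye"],4).tolist())
E
```

```text
{'clock': 0.0, 'joint_pos': [-1.109, 0.241, 0.004, 1.335, -0.0, 1.571], 'joint_vel': [0.001, -0.001, -0.001, 0.0, -0.0, 0.001], 'tau': [-0.001, -37.232, 25.241, 0.017, 0.0, -0.0], 'eef_pos': [0.223, -0.447, 0.255], 'tool_rot': [0.973, 0.229, -0.0, -0.001], 'ft_force': [-0.649, -0.157, -0.106], 'ft_torque': [-0.005, -0.026, 0.012], 'grasp_force': 0.0, 'grip_width': 0.085}
top [[450.0606529496858, 0.0, 315.47507082351456], [0.0, 450.0606529496858, 242.26743915290092], [0.0, 0.0, 1.0]] [[0.0221, 0.9911, -0.1311, 0.3434], [-0.9995, 0.0191, -0.0242, 0.027], [-0.0215, 0.1315, 0.9911, 1.1799], [0.0, 0.0, 0.0, 1.0]] ['pixels', 'mtx', 'cam_to_world']
scene [[433.3908106917764, 0.0, 319.16078288070145], [0.0, 433.3908106917764, 238.4647102039407], [0.0, 0.0, 1.0]] [[-0.2411, -0.5762, 0.7809, 1.3506], [0.9705, -0.1469, 0.1913, 0.2552], [0.0045, 0.804, 0.5946, 0.7296], [0.0, 0.0, 0.0, 1.0]] ['pixels', 'mtx', 'cam_to_world']
[[0.0003, 0.9466, 0.3224, 0.0822], [1.0, -0.0002, -0.0003, -0.0012], [-0.0003, 0.3224, -0.9466, -0.1171], [0.0, 0.0, 0.0, 1.0]]
```

View pics/top0.png

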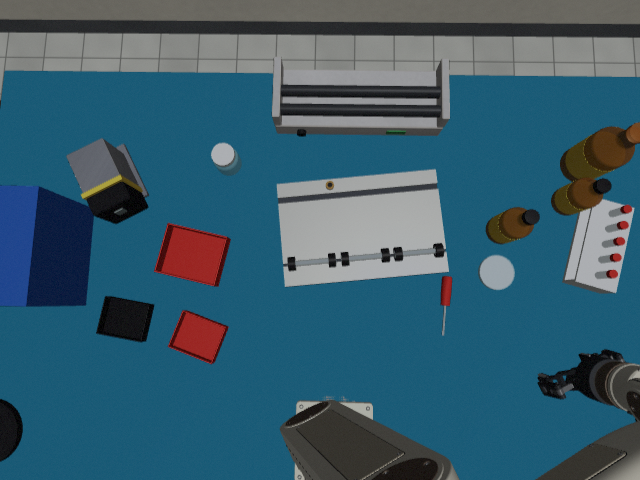

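View pics/scene0.png

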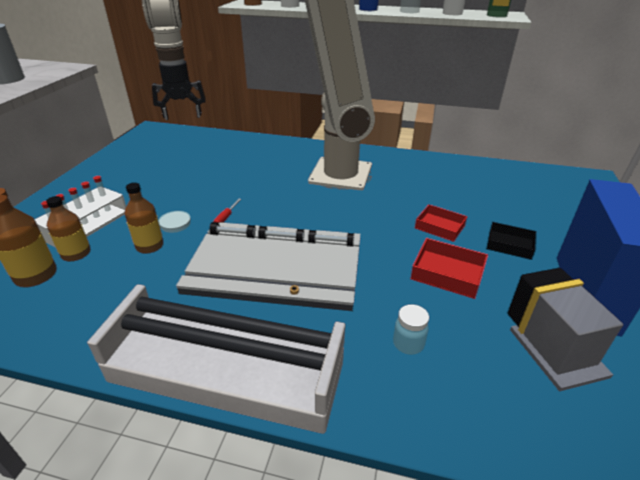

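The top view shows the plate with corners at about (277,184), (437,170), (448,272) and (285,286). The rollers' tyres are at (292,264)/(332,260), (345,258)/(385,255) and (398,253)/(438,250). Tray candidates are the large red one (193,255), the small red one (199,336) and the black one (125,319). The larger red tray at (193,255) fits the description, and I'll confirm it in a crop.

```bash
cat > h.py <<'E'
import numpy as np,cv2
from workcell import bot
from scipy.spatial.transform import Rotation as R
def ray(c,uv,z,T=None):
    T=c["cam_to_world"] if T is None else T
    K=c["mtx"];d=T[:3,:3]@np.array([(uv[0]-K[0,2])/K[0,0],-(uv[1]-K[1,2])/K[1,1],-1]);p=T[:3,3]
    return p+d*(z-p[2])/d[2]
def blobs(m,lo):
    return [k for k in cv2.findContours(m.astype(np.uint8),cv2.RETR_EXTERNAL,cv2.CHAIN_APPROX_NONE)[0] if cv2.contourArea(k)>lo]
E
python3 - <<'E'
from h import *
c=bot.camera("top");im=c["pixels"].astype(int);r,g,b=im[...,0],im[...,1],im[...,2]
roi=np.zeros(r.shape,bool);roi[160:300,265:460]=1
m=((r>110)&roi).astype(np.uint8);m=cv2.morphologyEx(m,cv2.MORPH_CLOSE,np.ones((15,15)))
k=max(blobs(m,1000),key=cv2.contourArea)
q=cv2.boxPoints(cv2.minAreaRect(k));w=np.array([ray(c,p,.028) for p in q]);print("plate px",q.round(1).tolist());print(w.round(4).tolist(),[np.linalg.norm(w[i]-w[i-1]).round(4) for i in range(4)],"c",w.mean(0).round(4))
m=(im.max(2)<60)&roi
for k in blobs(m,25):
    (u,v),s,a=cv2.minAreaRect(k);print("blk",round(u,1),round(v,1),np.round(s,1),ray(c,(u,v),.0455).round(4))
m=(r>110)&(g<60)&(b<70)
for k in blobs(cv2.morphologyEx(m.astype(np.uint8),cv2.MORPH_CLOSE,np.ones((5,5))),300):
    t=cv2.minAreaRect(k);w=np.array([ray(c,p,.045) for p in cv2.boxPoints(t)]);print("red",np.round(t[0],1),w.round(3)[:,:2].tolist(),w.mean(0).round(4))
cv2.imwrite("pics/crop.png",cv2.resize(c["pixels"][210:380,85:460,::-1],None,fx=2.1,fy=2.1,interpolation=2))
E
```

```text
plate px [[275.1000061035156, 183.8000030517578], [440.79998779296875, 168.39999389648438], [452.8999938964844, 298.6000061035156], [287.29998779296875, 314.1000061035156]]
[[0.6488, 0.1649, 0.028], [0.6976, -0.2693, 0.028], [0.3589, -0.2949, 0.028], [0.3109, 0.1225, 0.028]] [np.float64(0.3406), np.float64(0.4369), np.float64(0.3396), np.float64(0.4202)] c [ 0.5041 -0.0692  0.028 ]
blk 291.1 263.3 [13.  7.] [0.4384 0.1152 0.0455]
blk 331.6 259.7 [13.1  6.6] [0.4498 0.0129 0.0455]
blk 344.8 258.4 [13.1  6.9] [ 0.4536 -0.0203  0.0455]
blk 385.2 254.7 [13.1  7.6] [ 0.4652 -0.122   0.0455]
blk 397.5 253.5 [13.  9.] [ 0.4688 -0.153   0.0455]
blk 438.2 249.8 [13.1  9.7] [ 0.4801 -0.2554  0.0455]
red [196.5 336.7] [[0.226, 0.417], [0.316, 0.387], [0.276, 0.274], [0.187, 0.305]] [0.2511 0.3458 0.045 ]
red [190.3 253.8] [[0.412, 0.464], [0.54, 0.44], [0.504, 0.283], [0.377, 0.308]] [0.4581 0.3737 0.045 ]
```

View pics/crop.png

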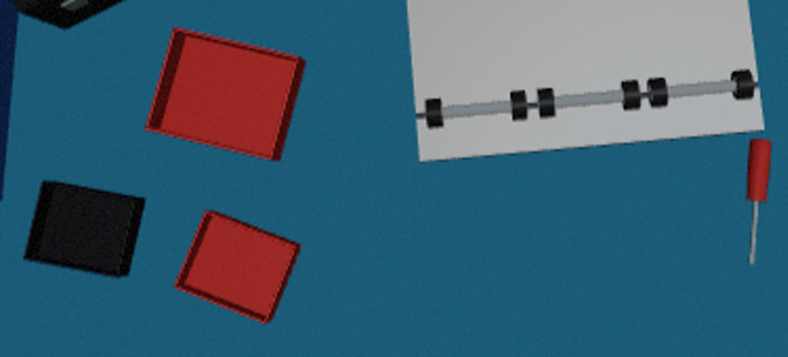

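The crop confirms the larger red tray at crop (225,95) as the reject tray, so the smaller red one and the black one are decoys. Next I move behind the right-hand roller with the fingers shut and tool y along plate +x.

```bash
cat >> h.py <<'E'
YX=np.radians(6.42);px=np.array([np.cos(YX),np.sin(YX)]);py=np.array([-px[1],px[0]])
def to(p,yaw=96.4):
    "normalised row for target TCP p with tool-x heading yaw (deg), tool down"
    o=bot.get_obs();r=R.from_quat(o["tool_rot"])
    t=R.from_euler('xz',[180,yaw],degrees=True) 
    print("row",(r.inv().apply(np.array(p)-o["eef_pos"])/.5).round(4).tolist(),((r.inv()*t).as_rotvec()/np.pi).round(4).tolist(),"eef",o["eef_pos"].round(4),"F",o["ft_force"].round(2))
E
python3 -c "
from h import *
to([.4397,-.2081,.15])"
```

```text
row [0.6019, -0.2346, 0.2118] [-0.0004, -0.0002, -0.3886] eef [ 0.2226 -0.4473  0.2558] F [-0.23  0.78 -0.48]
```

```bash
python3 -m pendant '[0.1,-0.04,0,0,0,-0.04,0, 0.2,-0.08,0,0,0,-0.08,0, 0.27,-0.105,0.05,0,0,-0.12,0, 0.34,-0.13,0.1,0,0,-0.16,0, 0.41,-0.16,0.13,0,0,-0.2,0, 0.48,-0.19,0.16,0,0,-0.24,0, 0.54,-0.21,0.19,0,0,-0.28,0, 0.6,-0.235,0.21,0,0,-0.32,0, 0.602,-0.235,0.212,0,0,-0.36,0, 0.602,-0.235,0.212,0,0,-0.389,0]'
python3 - <<'E'
from h import *
o=bot.get_obs();c=bot.camera("wrist");T=np.eye(4);T[:3,:3]=R.from_quat(o["tool_rot"]).as_matrix();T[:3,3]=o["eef_pos"]
cv2.imwrite("pics/w1.png",c["pixels"][:,:,::-1]);W=T@c["hand_eye"]
im=c["pixels"].astype(int)
for k in blobs(im.max(2)<45,400):
    t=cv2.minAreaRect(k);print(np.round(t[0],0),np.round(t[1],0),ray(c,t[0],.0455,W).round(4))
print(R.from_matrix(T[:3,:3]).as_euler('xyz',degrees=True).round(1))
s=bot.camera("scene");cv2.imwrite("pics/s1.png",cv2.resize(s["pixels"][130:300,130:400,::-1],None,fx=2.9,fy=2.9))
E
```

```text
clock: 1.03
eef_pos: [0.4409, -0.2051, 0.1483]
tool_rot: [0.662, 0.75, -0.0, -0.002]
ft_force: [-1.2, -0.6, 0.5]
grip_width: -0.0001
grasp_force: 0.0
[322. 392.] [175. 599.] [ 0.4518 -0.3018  0.0455]
[321. 323.] [52. 10.] [ 0.4454 -0.2533  0.0455]
[406. 160.] [40. 29.] [ 0.4772 -0.1524  0.0455]
[366. 160.] [35. 39.] [ 0.4566 -0.1547  0.0455]
[410.  92.] [26. 40.] [ 0.4728 -0.1193  0.0455]
[368.  92.] [38. 31.] [ 0.4525 -0.1217  0.0455]
[-1.799e+02 -1.000e-01  9.710e+01]
```

View pics/w1.png

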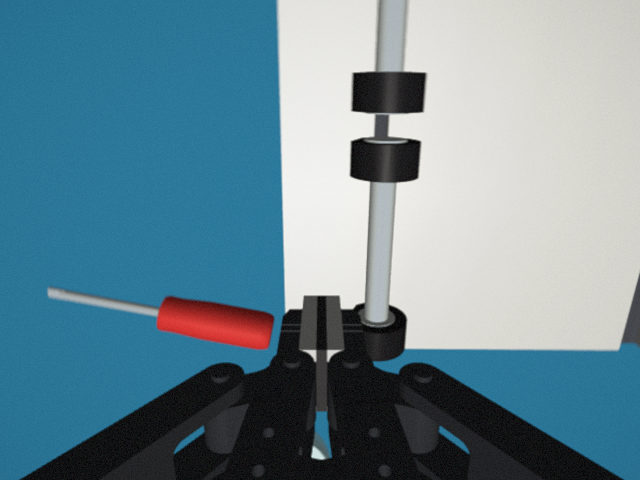

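The wrist view shows the right roller's near tyre at (386,330), its far tyre at (386,160) and the fist at (322,300), just behind the shaft. Both views agree to 3 mm, so I descend.

```bash
python3 -m pendant '[0,0,0.03,0,0,0.004,0, 0,0,0.06,0,0,0.004,0, 0,0,0.09,0,0,0.004,0, 0,0,0.12,0,0,0.004,0, 0,0,0.14,0,0,0.004,0, 0,0,0.152,0,0,0.004,0, 0,0,0.156,0,0,0.004,0, 0,0,0.156,0,0,0.004,0, 0,0,0.156,0,0,0.004,0, 0,0,0.156,0,0,0.004,0]'
python3 - <<'E'
from h import *
s=bot.camera("scene");cv2.imwrite("pics/s2.png",cv2.resize(s["pixels"][200:260,180:270,::-1],None,fx=8,fy=8,interpolation=2))
c=s;T=np.linalg.inv(c["cam_to_world"])
e=bot.get_obs()["eef_pos"]
for d in(0,.015,.025,.038):
    q=T[:3,:3]@(e-[0,0,d])+T[:3,3];q=c["mtx"]@[q[0],-q[1],-q[2]];q=q[:2]/q[2];print(d,q.round(1),((q-[180,200])*8).round())
E
```

```text
clock: 1.97
eef_pos: [0.4405, -0.2087, 0.0731]
tool_rot: [0.671, 0.742, 0.0, 0.001]
ft_force: [1.0, -0.5, -0.0]
grip_width: 0.0001
grasp_force: 0.0
0 [234.1 214.9] [432. 119.]
0.015 [234.7 219.4] [437. 156.]
0.025 [235.1 222.4] [441. 179.]
0.038 [235.6 226.3] [445. 210.]
```

View pics/s2.png

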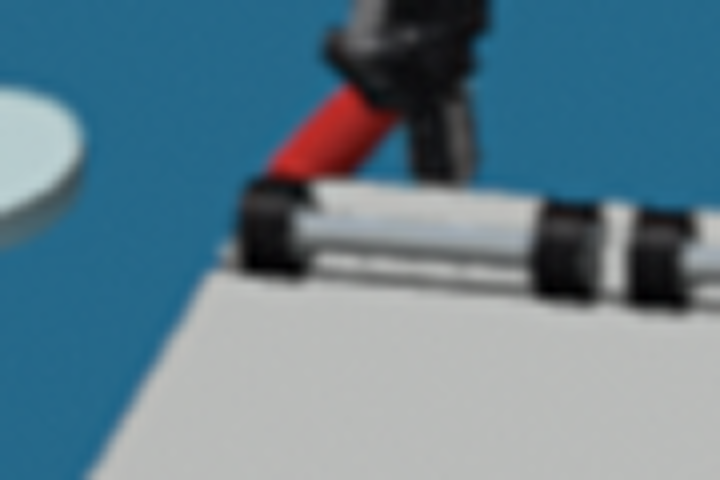

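The scene crop shows the fingertip at crop (440,183), which matches tips 25 mm ahead of the TCP. I lower to shaft height and start pushing.

```bash
python3 -m pendant '[0,0,0.013,0,0,0,0, 0,0,0.026,0,0,0,0, 0,0.004,0.026,0,0,0,0, 0,0.009,0.026,0,0,0,0, 0,0.014,0.026,0,0,0,0, 0,0.019,0.026,0,0,0,0, 0,0.023,0.026,0,0,0,0, 0,0.027,0.026,0,0,0,0, 0,0.031,0.026,0,0,0,0, 0,0.035,0.026,0,0,0,0]'
python3 -m pendant '[0,0.004,0,0,0,0,0, 0,0.008,0,0,0,0,0, 0,0.012,0,0,0,0,0, 0,0.016,0,0,0,0,0, 0,0.02,0,0,0,0,0, 0,0.024,0,0,0,0,0, 0,0.028,0,0,0,0,0, 0,0.032,0,0,0,0,0, 0,0.036,0,0,0,0,0, 0,0.04,0,0,0,0,0]'
cat >> h.py <<'E'
O=np.array([.4592,-.0705])+.085*px
def where():
    "plate x of roller axes and TCP from top view"
    o=bot.get_obs();c=bot.camera("top");im=c["pixels"];roi=np.zeros(im.shape[:2],bool);roi[160:300,265:460]=1
    for k in blobs((im.max(2)<60)&roi,25):
        (u,v),s,a=cv2.minAreaRect(k);p=ray(c,(u,v),.046)[:2]-O
        if max(s)<25:print("tyre",np.round([u,v],0),"plate mm",(1e3*np.array([p@px,p@py])).round(1))
    p=o["eef_pos"][:2]-O;print("tcp",(1e3*np.array([p@px,p@py])).round(1),o["eef_pos"][2].round(4),"F along",(o["ft_force"][:2]@px).round(2),o["ft_force"].round(2))
E
python3 -c "
from h import *
where()"
```

```text
clock: 2.85
eef_pos: [0.4575, -0.2065, 0.0594]
tool_rot: [0.671, 0.742, 0.0, 0.0]
ft_force: [0.9, 0.3, 0.6]
grip_width: 0.0001
grasp_force: 0.0
clock: 3.68
eef_pos: [0.4774, -0.2045, 0.0593]
tool_rot: [0.671, 0.742, 0.0, -0.0]
ft_force: [-0.3, 0.3, 0.1]
grip_width: 0.0001
grasp_force: 0.0
tyre [292. 264.] plate mm [-85.4 185.9]
tyre [332. 260.] plate mm [-85.  84.]
tyre [345. 258.] plate mm [-85.   50.6]
tyre [385. 255.] plate mm [-84.9 -51.9]
tyre [396. 234.] plate mm [-34.1 -83.7]
tcp [ -81.9 -135.2] 0.0593 F along -0.31 [-0.34  0.3   0.11]
```

The roller ran a little ahead of the fist, at plate x = -34 mm. I keep following it.

```bash
python3 -m pendant '[0,0.004,0,0,0,0,0, 0,0.008,0,0,0,0,0, 0,0.012,0,0,0,0,0, 0,0.016,0,0,0,0,0, 0,0.02,0,0,0,0,0, 0,0.024,0,0,0,0,0, 0,0.028,0,0,0,0,0, 0,0.032,0,0,0,0,0, 0,0.036,0,0,0,0,0, 0,0.04,0,0,0,0,0]'
python3 -c "
from h import *
where()"
```

```text
clock: 4.57
eef_pos: [0.4974, -0.2025, 0.0593]
tool_rot: [0.671, 0.742, 0.0, 0.0]
ft_force: [1.0, -0.8, -0.6]
grip_width: 0.0004
grasp_force: 0.0
tyre [292. 264.] plate mm [-85.4 185.9]
tyre [332. 260.] plate mm [-85.  84.]
tyre [345. 258.] plate mm [-85.   50.6]
tyre [389. 254.] plate mm [-84.8 -60.6]
tyre [396. 235.] plate mm [-38.4 -83.7]
tcp [ -61.8 -135.5] 0.0593 F along 0.88 [ 0.97 -0.78 -0.65]
```

```bash
python3 -m pendant '[0,0.005,0,0,0,0,0, 0,0.01,0,0,0,0,0, 0,0.015,0,0,0,0,0, 0,0.02,0,0,0,0,0, 0,0.025,0,0,0,0,0, 0,0.03,0,0,0,0,0, 0,0.035,0,0,0,0,0, 0,0.04,0,0,0,0,0, 0,0.045,0,0,0,0,0, 0,0.05,0,0,0,0,0]'
python3 -c "
from h import *
where()"
python3 -m pendant '[0,0.003,0,0,0,0,0, 0,0.006,0,0,0,0,0, 0,0.009,0,0,0,0,0, 0,0.012,0,0,0,0,0, 0,0.015,0,0,0,0,0, 0,0.018,0,0,0,0,0, 0,0.02,0,0,0,0,0, 0,0.02,0,0,0,0,0, 0,0.02,0,0,0,0,0, 0,0.02,0,0,0,0,0]'
python3 -c "
from h import *
where()"
```

```text
clock: 5.45
eef_pos: [0.5223, -0.2, 0.0593]
tool_rot: [0.671, 0.742, 0.0, 0.0]
ft_force: [-0.1, 0.3, -0.6]
grip_width: 0.0004
grasp_force: 0.0
tyre [289. 264.] plate mm [-85.  191.4]
tyre [332. 260.] plate mm [-85.  84.]
tyre [345. 258.] plate mm [-85.   50.6]
tyre [395. 226.] plate mm [-15.5 -84.5]
tcp [ -36.8 -135.7] 0.0593 F along -0.02 [-0.05  0.25 -0.59]
clock: 6.33
eef_pos: [0.5318, -0.199, 0.0592]
tool_rot: [0.671, 0.742, -0.0, -0.0]
ft_force: [0.6, 0.6, -0.3]
grip_width: -0.0004
grasp_force: 0.0
tyre [292. 264.] plate mm [-85.4 185.9]
tyre [332. 260.] plate mm [-85.  84.]
tyre [345. 258.] plate mm [-85.   50.6]
tyre [394. 222.] plate mm [ -5.  -83.1]
tcp [ -27.2 -135.8] 0.0592 F along 0.71 [ 0.64  0.62 -0.26]
```

```bash
for i in 1 2; do python3 -m pendant '[0,0.002,0,0,0,0,0, 0,0.004,0,0,0,0,0, 0,0.006,0,0,0,0,0, 0,0.008,0,0,0,0,0, 0,0.01,0,0,0,0,0, 0,0.011,0,0,0,0,0, 0,0.012,0,0,0,0,0, 0,0.012,0,0,0,0,0, 0,0.012,0,0,0,0,0, 0,0.012,0,0,0,0,0]' | grep -E "force|pos"
python3 -c "
from h import *
where()" | tail -2; done
```

```text
eef_pos: [0.5379, -0.1984, 0.0593]
ft_force: [-0.8, -0.7, -0.2]
grasp_force: 0.0
tyre [394. 218.] plate mm [  6.7 -83.6]
tcp [ -21.1 -135.9] 0.0593 F along -0.85 [-0.77 -0.75 -0.18]
eef_pos: [0.5438, -0.1978, 0.0593]
ft_force: [0.1, -0.1, -0.4]
grasp_force: 0.0
tyre [394. 218.] plate mm [  6.7 -83.6]
tcp [ -15.2 -136. ] 0.0593 F along 0.13 [ 0.15 -0.14 -0.39]
```

```bash
for i in 1 2; do python3 -m pendant '[0,0.002,0,0,0,0,0, 0,0.004,0,0,0,0,0, 0,0.006,0,0,0,0,0, 0,0.006,0,0,0,0,0, 0,0.006,0,0,0,0,0, 0,0.006,0,0,0,0,0, 0,0.006,0,0,0,0,0, 0,0.006,0,0,0,0,0, 0,0.006,0,0,0,0,0, 0,0.006,0,0,0,0,0]' | grep -E "force|pos"
python3 -c "
from h import *
where()" | tail -2; done
```

```text
eef_pos: [0.545, -0.1977, 0.0593]
ft_force: [-6.3, -0.9, 5.1]
grasp_force: 3.4
tyre [394. 218.] plate mm [  6.7 -83.6]
tcp [ -13.9 -136. ] 0.0593 F along -6.4 [-6.34 -0.88  5.1 ]
eef_pos: [0.5467, -0.1975, 0.0601]
ft_force: [-11.1, -1.4, 11.8]
grasp_force: 7.1
tyre [394. 217.] plate mm [  8.1 -83.7]
tcp [ -12.2 -136. ] 0.0601 F along -11.17 [-11.09  -1.39  11.8 ]
```

The worn roller is found: in the right lane it jumped onto its flat at about 92 mm and then held back 6 to 11 N. I back off, rise, open and straddle its shaft.

```bash
python3 -m pendant '[0,-0.02,0,0,0,0,0, 0,-0.03,-0.02,0,0,0,0, 0,-0.03,-0.07,0,0,0,0, 0,-0.03,-0.12,0,0,0,0, 0,0,-0.14,0,0,0,0.3, 0,0.02,-0.14,0,0,0,0.6, 0,0.038,-0.14,0,0,0,0.6, 0,0.038,-0.14,0,0,0,0.6, 0,0.038,-0.14,0,0,0,0.6, 0,0.038,-0.14,0,0,0,0.6]'
python3 - <<'E'
from h import *
where()
c=bot.camera("wrist");cv2.imwrite("pics/w3.png",c["pixels"][:,:,::-1])
E
```

```text
clock: 10.75
eef_pos: [0.5682, -0.1952, 0.1292]
tool_rot: [0.671, 0.742, -0.0, -0.0]
ft_force: [-0.1, -0.2, -0.5]
grip_width: 0.0513
grasp_force: 0.0
tyre [289. 264.] plate mm [-85.  191.4]
tyre [334. 259.] plate mm [-84.9  77.5]
tyre [344. 258.] plate mm [-85.1  51.3]
tyre [394. 218.] plate mm [  6.7 -83.6]
tcp [   9.4 -136.1] 0.1292 F along -0.13 [-0.11 -0.22 -0.55]
```

View pics/w3.png

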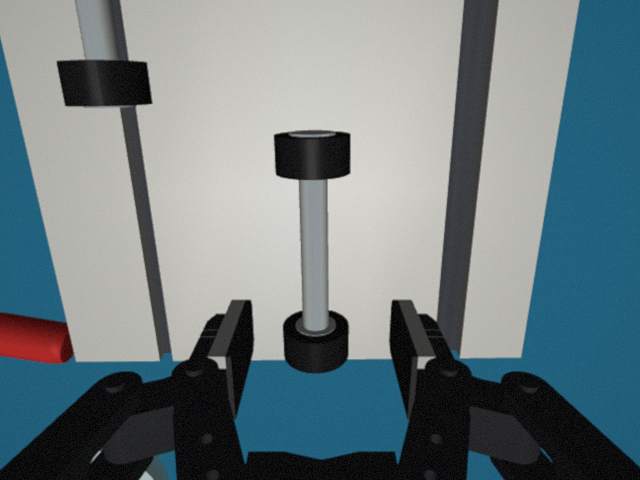

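The wrist view shows the shaft at u≈315 between the pads at 240 and 402, so it is centred to about 3 mm. I descend and close.

```bash
python3 -m pendant '[0,-0.006,0.04,0,0,0,0.6, 0,-0.006,0.08,0,0,0,0.6, 0,-0.006,0.11,0,0,0,0.6, 0,-0.006,0.135,0,0,0,0.6, 0,-0.006,0.144,0,0,0,0.6, 0,-0.006,0.144,0,0,0,0.6, 0,-0.006,0.144,0,0,0,0.3, 0,-0.006,0.144,0,0,0,0, 0,-0.006,0.144,0,0,0,0, 0,-0.006,0.144,0,0,0,0]'
python3 -m pendant '[0,0,0,0,0,0,0, 0,0,0,0,0,0,0, 0,0,0,0,0,0,0, 0,0,-0.01,0,0,0,0, 0,0,-0.03,0,0,0,0, 0,0,-0.08,0,0,0,0, 0,0,-0.13,0,0,0,0, 0,0,-0.18,0,0,0,0, 0,0,-0.22,0,0,0,0, 0,0,-0.22,0,0,0,0]'
python3 -c "
from h import *
to([.458,.374,.165],77.4)"
```

```text
clock: 11.68
eef_pos: [0.5657, -0.196, 0.0586]
tool_rot: [0.671, 0.742, -0.0, 0.001]
ft_force: [-3.2, -1.0, 4.4]
grip_width: 0.0121
grasp_force: 58.5
clock: 12.52
eef_pos: [0.5687, -0.1964, 0.1728]
tool_rot: [0.671, 0.742, 0.002, 0.004]
ft_force: [1.0, -0.7, -3.8]
grip_width: 0.0117
grasp_force: 58.9
row [1.1574, -0.1058, 0.0103] [0.003, 0.0007, 0.102] eef [ 0.5687 -0.1964  0.1728] F [ 1.01 -0.71 -3.77]
```

Gripped at 58 N and lifted, with about 3.8 N of weight. I carry it to the large red tray.

```bash
python3 -m pendant '[0.04,-0.004,0,0,0,0.01,0, 0.1,-0.01,0,0,0,0.02,0, 0.17,-0.016,0,0,0,0.03,0, 0.24,-0.022,0,0,0,0.04,0, 0.31,-0.029,0,0,0,0.05,0, 0.38,-0.035,0,0,0,0.05,0, 0.45,-0.041,0,0,0,0.05,0, 0.51,-0.047,0,0,0,0.05,0, 0.56,-0.051,0,0,0,0.05,0, 0.58,-0.053,0,0,0,0.05,0]'
python3 -c "
from h import *
to([.458,.374,.165],77.4)"
```

```text
clock: 13.35
eef_pos: [0.5086, 0.0935, 0.166]
tool_rot: [0.725, 0.688, -0.0, -0.001]
ft_force: [-0.7, -0.7, -5.0]
grip_width: 0.0117
grasp_force: 58.9
row [0.5548, -0.1306, 0.003] [-0.0009, -0.0003, 0.0533] eef [0.5086 0.0935 0.166 ] F [-0.67 -0.7  -4.96]
```

```bash
python3 -m pendant '[0.04,-0.01,0,0,0,0.01,0, 0.1,-0.025,0,0,0,0.02,0, 0.17,-0.041,0,0,0,0.03,0, 0.24,-0.057,0,0,0,0.04,0, 0.31,-0.073,0,0,0,0.052,0, 0.38,-0.09,0,0,0,0.052,0, 0.45,-0.106,0,0,0,0.052,0, 0.51,-0.12,0,0,0,0.052,0, 0.54,-0.128,0,0,0,0.052,0, 0.555,-0.131,0,0,0,0.052,0]'
python3 - <<'E'
from h import *
to([.458,.374,.04],77.4)
c=bot.camera("wrist");cv2.imwrite("pics/w4.png",c["pixels"][:,:,::-1])
E
```

```text
clock: 14.18
eef_pos: [0.4596, 0.3729, 0.1659]
tool_rot: [0.78, 0.626, -0.001, -0.0]
ft_force: [0.3, -0.9, -4.4]
grip_width: 0.0116
grasp_force: 58.9
row [0.0017, -0.0032, 0.2518] [-0.0004, 0.0003, 0.0009] eef [0.4596 0.3729 0.1659] F [ 0.34 -0.86 -4.37]
```

View pics/w4.png

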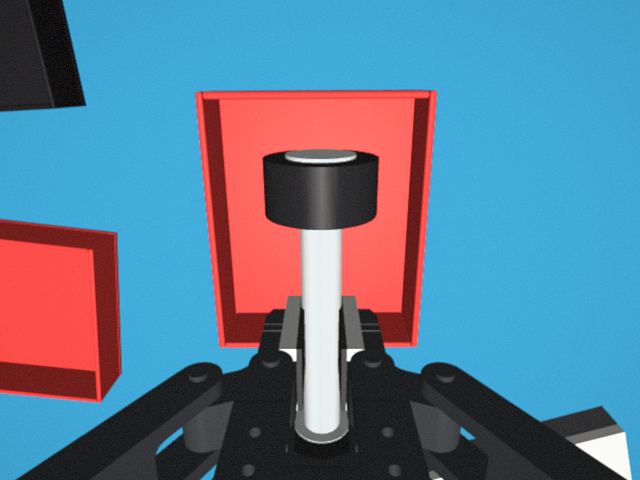

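The wrist view shows the roller parallel to the tray and centred on it (shaft u≈322, tray walls 200 to 430). I lower, then go gently to contact.

```bash
python3 -m pendant '[0,-0.002,0.04,0,0,0,0, 0,-0.002,0.08,0,0,0,0, 0,-0.002,0.12,0,0,0,0, 0,-0.002,0.15,0,0,0,0, 0,-0.002,0.18,0,0,0,0, 0,-0.002,0.21,0,0,0,0, 0,-0.002,0.235,0,0,0,0, 0,-0.002,0.244,0,0,0,0, 0,-0.002,0.244,0,0,0,0, 0,-0.002,0.244,0,0,0,0]'
python3 -m pendant '[0,0,0.001,0,0,0,0, 0,0,0.002,0,0,0,0, 0,0,0.003,0,0,0,0, 0,0,0.004,0,0,0,0, 0,0,0.005,0,0,0,0, 0,0,0.006,0,0,0,0, 0,0,0.006,0,0,0,0, 0,0,0.006,0,0,0,0, 0,0,0.006,0,0,0,0, 0,0,0.006,0,0,0,0]'
```

```text
clock: 15.07
eef_pos: [0.4601, 0.3701, 0.0454]
tool_rot: [0.781, 0.625, -0.0, 0.0]
ft_force: [0.4, -0.0, -4.4]
grip_width: 0.0118
grasp_force: 58.9
clock: 15.9
eef_pos: [0.4596, 0.3712, 0.0423]
tool_rot: [0.78, 0.625, -0.0, 0.0]
ft_force: [-0.4, -0.3, -4.0]
grip_width: 0.0116
grasp_force: 58.9
```

```bash
for i in 1 2; do python3 -m pendant '[0,0,0.001,0,0,0,0, 0,0,0.002,0,0,0,0, 0,0,0.003,0,0,0,0, 0,0,0.004,0,0,0,0, 0,0,0.005,0,0,0,0, 0,0,0.005,0,0,0,0, 0,0,0.005,0,0,0,0, 0,0,0.005,0,0,0,0, 0,0,0.005,0,0,0,0, 0,0,0.005,0,0,0,0]'|grep -E "eef|ft_f"; done
```

```text
eef_pos: [0.4596, 0.3712, 0.0398]
ft_force: [0.3, 0.5, -4.1]
eef_pos: [0.4596, 0.3712, 0.0373]
ft_force: [-0.5, 0.1, -3.7]
```

```bash
for i in 1 2; do python3 -m pendant '[0,0,0.001,0,0,0,0, 0,0,0.002,0,0,0,0, 0,0,0.003,0,0,0,0, 0,0,0.004,0,0,0,0, 0,0,0.004,0,0,0,0, 0,0,0.004,0,0,0,0, 0,0,0.004,0,0,0,0, 0,0,0.004,0,0,0,0, 0,0,0.004,0,0,0,0, 0,0,0.004,0,0,0,0]'|grep -E "eef|ft_f"; done
```

```text
eef_pos: [0.4596, 0.3712, 0.0353]
ft_force: [-0.6, -0.6, -4.6]
eef_pos: [0.4597, 0.3713, 0.0346]
ft_force: [-1.7, -2.5, 5.2]
```

It is on the tray floor (force reversed from -4 to +5 N). I release and rise.

```bash
python3 -m pendant '[0,0,-0.001,0,0,0,0.2, 0,0,-0.001,0,0,0,0.4, 0,0,-0.001,0,0,0,0.5, 0,0,-0.001,0,0,0,0.5, 0,0,-0.001,0,0,0,0.5, 0,0,-0.02,0,0,0,0.5, 0,0,-0.07,0,0,0,0.5, 0,0,-0.13,0,0,0,0.5, 0,0,-0.19,0,0,0,0.5, 0,0,-0.21,0,0,0,0.5]'
python3 - <<'E'
from h import *
c=bot.camera("wrist");cv2.imwrite("pics/w5.png",c["pixels"][:,:,::-1])
p=O+(-.085-.033)*px
to([*(p+.135*py),.12])
E
```

```text
clock: 20.07
eef_pos: [0.4617, 0.3729, 0.1439]
tool_rot: [0.78, 0.625, 0.004, -0.0]
ft_force: [0.9, 0.8, 1.3]
grip_width: 0.0425
grasp_force: 0.0
row [-0.634, 0.0372, 0.0442] [0.0024, -0.0021, -0.1056] eef [0.4622 0.3733 0.1444] F [0.6  0.81 0.58]
```

View pics/w5.png

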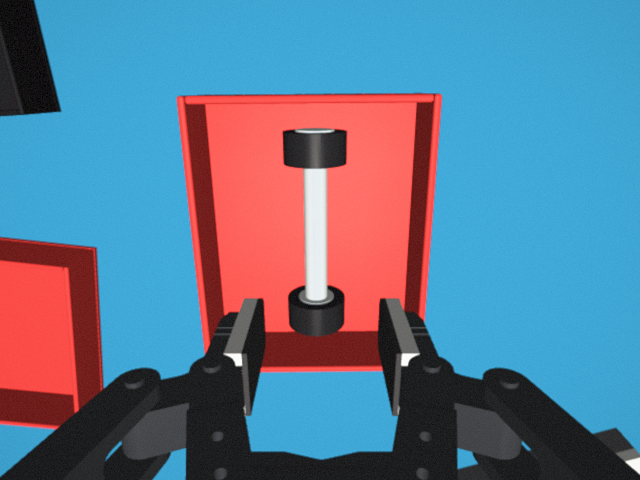

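The worn roller lies flat in the red tray, tyres at (315,148) and (317,310). Next is the left lane with the fingers shut.

```bash
python3 -m pendant '[-0.05,0.003,0,0,0,-0.015,0, -0.12,0.007,0,0,0,-0.03,0, -0.19,0.011,0,0,0,-0.05,0, -0.26,0.015,0,0,0,-0.07,0, -0.33,0.019,0,0,0,-0.09,0, -0.4,0.023,0,0,0,-0.106,0, -0.47,0.027,0,0,0,-0.106,0, -0.54,0.031,0.01,0,0,-0.106,0, -0.6,0.035,0.03,0,0,-0.106,0, -0.634,0.037,0.044,0,0,-0.106,0]'
python3 -c "
from h import *
p=O+(-.085-.033)*px
to([*(p+.135*py),.0595]);where()"
```

```text
clock: 20.95
eef_pos: [0.4066, 0.0551, 0.1152]
tool_rot: [0.667, 0.745, -0.001, -0.0]
ft_force: [0.3, -0.1, 0.3]
grip_width: 0.0003
grasp_force: 0.0
row [0.0087, 0.0106, 0.1114] [-0.0007, 0.0003, -0.0003] eef [0.4066 0.0551 0.1152] F [ 0.35 -0.15  0.33]
tyre [345. 258.] plate mm [-85.   50.6]
tyre [385. 255.] plate mm [-84.9 -51.9]
tcp [-123.2  130.7] 0.1152 F along 0.33 [ 0.35 -0.15  0.33]
```

```bash
python3 -m pendant '[0.007,0.006,0.04,0,0,0,0, 0.007,0.006,0.08,0,0,0,0, 0.007,0.006,0.1,0,0,0,0, 0.007,0.006,0.111,0,0,0,0, 0.007,0.006,0.111,0,0,0,0, 0.007,0.01,0.111,0,0,0,0, 0.007,0.014,0.111,0,0,0,0, 0.007,0.018,0.111,0,0,0,0, 0.007,0.022,0.111,0,0,0,0, 0.007,0.026,0.111,0,0,0,0]'
python3 -m pendant '[0,0.003,0,0,0,0,0, 0,0.006,0,0,0,0,0, 0,0.009,0,0,0,0,0, 0,0.012,0,0,0,0,0, 0,0.015,0,0,0,0,0, 0,0.018,0,0,0,0,0, 0,0.021,0,0,0,0,0, 0,0.024,0,0,0,0,0, 0,0.027,0,0,0,0,0, 0,0.03,0,0,0,0,0]'
python3 -c "
from h import *
where()"
```

```text
clock: 21.83
eef_pos: [0.4218, 0.0629, 0.0614]
tool_rot: [0.666, 0.746, 0.001, 0.0]
ft_force: [-0.1, -0.1, 0.5]
grip_width: 0.0
grasp_force: 0.0
clock: 22.67
eef_pos: [0.4362, 0.0645, 0.0607]
tool_rot: [0.666, 0.746, 0.0, 0.0]
ft_force: [-0.1, 0.3, 0.5]
grip_width: -0.0001
grasp_force: 0.1
tyre [345. 258.] plate mm [-85.   50.6]
tyre [385. 255.] plate mm [-84.9 -51.7]
tcp [-92.8 136.7] 0.0607 F along -0.04 [-0.07  0.3   0.48]
```

```bash
python3 -m pendant '[0,0.004,0,0,0,0,0, 0,0.008,0,0,0,0,0, 0,0.012,0,0,0,0,0, 0,0.016,0,0,0,0,0, 0,0.02,0,0,0,0,0, 0,0.024,0,0,0,0,0, 0,0.028,0,0,0,0,0, 0,0.032,0,0,0,0,0, 0,0.036,0,0,0,0,0, 0,0.04,0,0,0,0,0]'
python3 - <<'E'
from h import *
where()
t=bot.camera("top")["pixels"][150:310,250:470,::-1];cv2.imwrite("pics/t6.png",cv2.resize(t,None,fx=3,fy=3))
E
```

```text
clock: 23.55
eef_pos: [0.456, 0.0667, 0.0608]
tool_rot: [0.666, 0.746, -0.0, -0.0]
ft_force: [-0.6, 0.6, -0.4]
grip_width: -0.0
grasp_force: 0.1
tyre [345. 258.] plate mm [-85.   50.6]
tyre [385. 255.] plate mm [-84.9 -51.9]
tcp [-72.8 136.7] 0.0608 F along -0.49 [-0.57  0.64 -0.35]
```

View pics/t6.png

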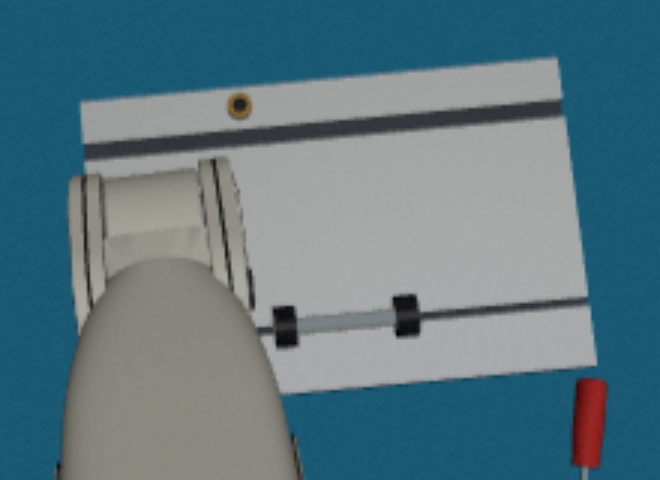

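The arm hides the left lane in the top view; only a tyre edge shows at crop (250,290). I'll measure with the wrist camera instead.

```bash
cat >> h.py <<'E'
def wwhere():
    o=bot.get_obs();c=bot.camera("wrist");T=np.eye(4);T[:3,:3]=R.from_quat(o["tool_rot"]).as_matrix();T[:3,3]=o["eef_pos"];W=T@c["hand_eye"]
    m=c["pixels"].max(2)<60;m[290:]=0
    for k in blobs(m,600):
        x,y,w,h=cv2.boundingRect(k);p=ray(c,(x+w/2,y+h/2),.052,W)[:2]-O;print("w",(x,y,w,h),"plate mm",(1e3*np.array([p@px,p@py])).round(1))
    p=o["eef_pos"][:2]-O;print("tcp",(1e3*np.array([p@px,p@py])).round(1),"F along",(o["ft_force"][:2]@px).round(2),o["ft_force"].round(2))
E
python3 -c "
from h import *
wwhere()"
python3 -m pendant '[0,0.005,0,0,0,0,0, 0,0.01,0,0,0,0,0, 0,0.015,0,0,0,0,0, 0,0.02,0,0,0,0,0, 0,0.025,0,0,0,0,0, 0,0.03,0,0,0,0,0, 0,0.035,0,0,0,0,0, 0,0.04,0,0,0,0,0, 0,0.045,0,0,0,0,0, 0,0.05,0,0,0,0,0]' >/dev/null
python3 -c "
from h import *
wwhere()"
```

```text
w (334, 161, 116, 81) plate mm [-52.1 187.1]
w (138, 112, 502, 3) plate mm [-54.4 213.2]
tcp [-72.5 136.7] F along -0.04 [-0.07  0.28 -0.34]
w (330, 161, 115, 81) plate mm [-28.7 187.2]
w (71, 112, 569, 3) plate mm [-39.2 213.2]
tcp [-47.8 136.8] F along 0.03 [ 0.08 -0.44 -0.35]
```

```bash
for i in 1 2 3 4; do python3 -m pendant '[0,0.005,0,0,0,0,0, 0,0.01,0,0,0,0,0, 0,0.015,0,0,0,0,0, 0,0.02,0,0,0,0,0, 0,0.025,0,0,0,0,0, 0,0.03,0,0,0,0,0, 0,0.035,0,0,0,0,0, 0,0.04,0,0,0,0,0, 0,0.045,0,0,0,0,0, 0,0.05,0,0,0,0,0]' >/dev/null
python3 -c "
from h import *
wwhere()"; done
```

```text
w (330, 161, 115, 81) plate mm [ -3.7 187.2]
w (3, 112, 637, 4) plate mm [-23.9 213. ]
tcp [-22.8 136.8] F along -1.31 [-1.22 -0.85  0.43]
w (330, 161, 115, 82) plate mm [ 21.3 187.1]
w (0, 112, 640, 7) plate mm [  0.6 212.6]
tcp [  2.2 136.8] F along -0.61 [-0.64  0.24  0.05]
w (330, 162, 115, 81) plate mm [ 46.3 186.9]
w (0, 112, 592, 4) plate mm [ 18.7 213.1]
tcp [ 27.2 136.8] F along -0.35 [-0.26 -0.86  0.53]
w (330, 160, 115, 84) plate mm [ 71.3 187.1]
w (0, 112, 526, 5) plate mm [ 34.3 213. ]
tcp [ 52.2 136.9] F along -0.02 [-0.03  0.02 -0.06]
```

It rolled smoothly (under 1.3 N, including noise). I nudge it gently into the groove.

```bash
python3 -m pendant '[0,0.002,0,0,0,0,0, 0,0.004,0,0,0,0,0, 0,0.006,0,0,0,0,0, 0,0.008,0,0,0,0,0, 0,0.01,0,0,0,0,0, 0,0.012,0,0,0,0,0, 0,0.014,0,0,0,0,0, 0,0.014,0,0,0,0,0, 0,0.014,0,0,0,0,0, 0,0.014,0,0,0,0,0]' >/dev/null
python3 -c "
from h import *
wwhere()"
```

```text
w (344, 159, 115, 81) plate mm [ 82.2 188. ]
w (0, 112, 508, 7) plate mm [ 38.4 212.7]
tcp [ 58.9 136.9] F along 1.65 [1.64 0.2  0.86]
```

```bash
python3 -m pendant '[0,-0.01,0,0,0,0,0, 0,-0.03,0,0,0,0,0, 0,-0.05,-0.03,0,0,0,0, 0,-0.07,-0.07,0,0,0,0, 0,-0.09,-0.11,0,0,0,0, 0,-0.1,-0.14,0,0,0,0, 0,-0.1,-0.14,0,0,0,0, 0,-0.1,-0.14,0,0,0,0, 0,-0.1,-0.14,0,0,0,0, 0,-0.1,-0.14,0,0,0,0]' >/dev/null
python3 -c "
from h import *
wwhere();to([*(O-.118*px),.12])"
```

```text
w (440, 136, 83, 51) plate mm [ 80.4 188. ]
tcp [  8.4 136.8] F along -0.07 [-0.14  0.64 -0.75]
row [-0.2733, -0.253, 0.0195] [-0.0007, 0.0, 0.0004] eef [0.5367 0.0759 0.1294] F [-0.56  0.14  0.23]
```

```bash
python3 -m pendant '[-0.03,-0.03,0,0,0,0,0, -0.07,-0.07,0,0,0,0,0, -0.12,-0.11,0,0,0,0,0, -0.17,-0.16,0,0,0,0,0, -0.22,-0.2,0,0,0,0,0, -0.26,-0.24,0.01,0,0,0,0, -0.273,-0.253,0.02,0,0,0,0, -0.273,-0.253,0.02,0,0,0,0, -0.273,-0.253,0.02,0,0,0,0, -0.273,-0.253,0.02,0,0,0,0]' >/dev/null
python3 -c "
from h import *
where();to([*(O-.118*px),.0605])"
```

```text
tyre [345. 258.] plate mm [-85.   50.6]
tyre [286. 198.] plate mm [ 84.7 186. ]
tyre [326. 195.] plate mm [83.7 82.6]
tcp [-116.2    0.7] 0.1208 F along 0.99 [ 1.02 -0.23 -0.67]
row [-0.0016, -0.004, 0.1207] [0.0003, -0.0001, 0.0009] eef [ 0.4282 -0.0732  0.1209] F [-0.71 -0.13 -0.77]
```

The left roller sits in the groove at plate x ≈ 84 mm. Now the middle roller.

```bash
python3 -m pendant '[0,-0.002,0.04,0,0,0,0, 0,-0.002,0.08,0,0,0,0, 0,-0.002,0.11,0,0,0,0, 0,-0.002,0.12,0,0,0,0, 0,-0.002,0.12,0,0,0,0, 0,0.002,0.12,0,0,0,0, 0,0.006,0.12,0,0,0,0, 0,0.01,0.12,0,0,0,0, 0,0.014,0.12,0,0,0,0, 0,0.017,0.12,0,0,0,0]' >/dev/null
python3 -m pendant '[0,0.003,0,0,0,0,0, 0,0.006,0,0,0,0,0, 0,0.009,0,0,0,0,0, 0,0.012,0,0,0,0,0, 0,0.015,0,0,0,0,0, 0,0.018,0,0,0,0,0, 0,0.021,0,0,0,0,0, 0,0.024,0,0,0,0,0, 0,0.027,0,0,0,0,0, 0,0.03,0,0,0,0,0]' |grep ft_f
python3 -c "
from h import *
wwhere()"
python3 -m pendant '[0,0.004,0,0,0,0,0, 0,0.008,0,0,0,0,0, 0,0.012,0,0,0,0,0, 0,0.016,0,0,0,0,0, 0,0.02,0,0,0,0,0, 0,0.024,0,0,0,0,0, 0,0.028,0,0,0,0,0, 0,0.032,0,0,0,0,0, 0,0.036,0,0,0,0,0, 0,0.04,0,0,0,0,0]'|grep ft_f
python3 -c "
from h import *
wwhere()"
```

```text
ft_force: [-0.3, -0.3, -0.3]
w (330, 156, 116, 81) plate mm [-74.5  52.2]
tcp [-93.6   0.2] F along -0.3 [-0.27 -0.35 -0.26]
ft_force: [-0.1, 0.4, 0.7]
w (330, 157, 116, 80) plate mm [-54.5  52.1]
tcp [-73.7   0.2] F along -0.06 [-0.1   0.42  0.71]
```

```bash
for i in 1 2 3 4 5; do python3 -m pendant '[0,0.005,0,0,0,0,0, 0,0.01,0,0,0,0,0, 0,0.015,0,0,0,0,0, 0,0.02,0,0,0,0,0, 0,0.025,0,0,0,0,0, 0,0.03,0,0,0,0,0, 0,0.035,0,0,0,0,0, 0,0.04,0,0,0,0,0, 0,0.045,0,0,0,0,0, 0,0.05,0,0,0,0,0]' >/dev/null
python3 -c "
from h import *
wwhere()"|grep -v 640; done
```

```text
w (330, 157, 116, 81) plate mm [-29.5  52. ]
tcp [-48.7   0.3] F along -0.13 [-0.19  0.59 -0.63]
w (330, 157, 116, 81) plate mm [-4.5 51.9]
w (600, 0, 40, 290) plate mm [62.7 67.9]
w (113, 0, 29, 111) plate mm [-78.1  92. ]
tcp [-23.6   0.3] F along -0.25 [-0.24 -0.15  0.65]
w (330, 157, 116, 81) plate mm [20.5 52. ]
w (539, 120, 45, 170) plate mm [73.9 49.7]
w (528, 0, 112, 166) plate mm [73.7 85.1]
w (34, 0, 57, 206) plate mm [-73.4  79.5]
tcp [1.4 0.3] F along -0.29 [-0.28 -0.08  0.25]
w (330, 157, 116, 81) plate mm [45.5 52. ]
w (450, 33, 155, 114) plate mm [83.2 83.2]
tcp [26.4  0.4] F along -0.39 [-0.45  0.54  1.21]
w (330, 156, 116, 82) plate mm [70.5 52.2]
w (370, 45, 157, 102) plate mm [86.1 81.6]
tcp [51.4  0.4] F along 0.16 [0.12 0.32 0.21]
```

Also smooth. I give the last nudge, then retreat and rise.

```bash
python3 -m pendant '[0,0.002,0,0,0,0,0, 0,0.004,0,0,0,0,0, 0,0.006,0,0,0,0,0, 0,0.008,0,0,0,0,0, 0,0.01,0,0,0,0,0, 0,0.012,0,0,0,0,0, 0,0.014,0,0,0,0,0, 0,0.015,0,0,0,0,0, 0,0.015,0,0,0,0,0, 0,0.015,0,0,0,0,0]' |grep ft_f
python3 -c "
from h import *
wwhere()"
python3 -m pendant '[0,-0.01,0,0,0,0,0, 0,-0.03,0,0,0,0,0, 0,-0.05,-0.03,0,0,0,0, 0,-0.09,-0.07,0,0,0,0, 0,-0.13,-0.11,0,0,0,0, 0,-0.17,-0.15,0,0,0,0, 0,-0.22,-0.2,0,0,0,0, 0,-0.28,-0.24,0,0,0,0, 0,-0.34,-0.27,0,0,0,0, 0,-0.4,-0.28,0,0,0,0]'
python3 - <<'E'
from h import *
where();t=bot.camera("top")["pixels"][110:360,90:470,::-1];cv2.imwrite("pics/t7.png",cv2.resize(t,None,fx=2,fy=2))
E
```

```text
ft_force: [-0.2, 0.1, 0.2]
w (345, 155, 115, 80) plate mm [82.1 52.8]
w (465, 107, 39, 40) plate mm [104.6  73.1]
w (346, 45, 126, 75) plate mm [81.9 85.2]
tcp [58.6  0.4] F along -0.19 [-0.21  0.11  0.24]
clock: 39.5
eef_pos: [0.4027, -0.0769, 0.2032]
tool_rot: [0.666, 0.746, 0.001, 0.002]
ft_force: [-0.0, -0.5, 0.4]
grip_width: 0.0
grasp_force: 0.0
tyre [286. 198.] plate mm [ 84.8 187.3]
tyre [326. 195.] plate mm [83.9 83. ]
tyre [338. 193.] plate mm [85.1 51.3]
tyre [377. 190.] plate mm [ 84.4 -49.9]
tcp [-1.418e+02 -1.000e-01] 0.2032 F along -0.09 [-0.03 -0.55  0.35]
```

View pics/t7.png

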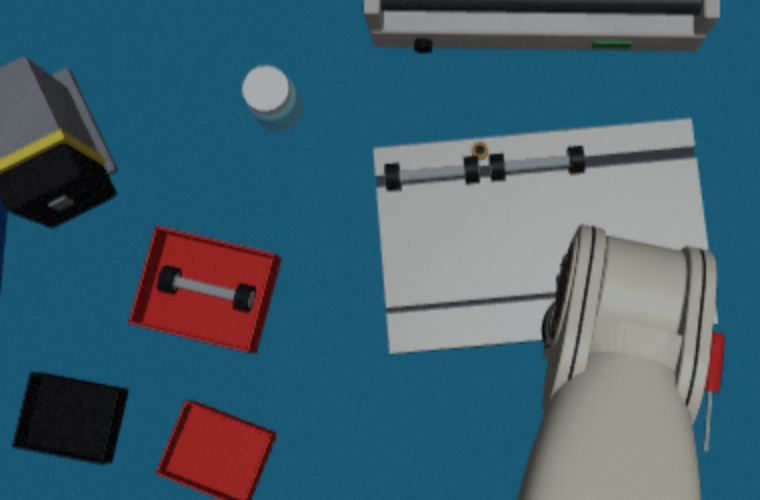

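The two sound rollers lie in the groove at crop (393,177)–(472,170) and (497,167)–(577,160). The worn one is in the large red tray at (207,288), and the bystanders in view are unmoved.

```bash
python3 -c "
from workcell import bot
print(bot.job_done())"
```

```text
the job is handed in; nothing more can be done
None
```

Job handed in at about 40 s: the worn roller (right lane, held back 6–11 N on its flat at about 92 mm) was set down in the large red tray, and the two smooth ones were rolled into the finish groove without being lifted or squeezed.

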